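# Scan the screw canister and set the reading dial

## Task

Book in the canister of binding screws: stand it upright on the middle of the round pad in front of the scanner, turned so that its barcode patch squarely faces the scanner's window, and let go. Then turn the reading dial until its white pointer lines up with the red index mark. Do not tip the canister over, and leave the other things on the bench where they lie.

Things in the scene. Friction and masses are not known exactly. Their poses are not given: they have to be found in the camera images.
- canister: Blue plastic canister with a black lid, an upright cylinder 56 mm in diameter and 110 mm high, about 0.3 kg. Origin at the centre of its underside, z up along its axis; x points out through the middle of the barcode patch on its side. A yellow stripe on the lid runs from its centre to the side with the patch.
- code (a point): Middle of the white and black striped barcode patch (28 mm wide, 50 mm high) on the canister's side: 28 mm from its axis along its x, 50 mm above its underside.
- scanner: Fixed stock scanner. Origin on the bench under the centre of its round black rubber pad (90 mm in diameter, 4 mm high, so the canister stands 4 mm above the bench). Its x points horizontally from the pad centre to the grey scanner block, whose front face is 100 mm from the pad centre; the block is 60 mm deep along x, 100 mm wide along y and 120 mm high.
- window (a point): Middle of the dark red scanner window, on the face of the block that looks at the pad: 97 mm from the pad centre along the scanner's x, 60 mm above the bench.
- pod: Fixed grey pod 120 x 120 x 40 mm that carries the reading dial: an aluminium disc 76 mm in diameter whose top is 52 mm above the bench, and on it a black upright grip bar 72 mm long, 16 mm wide and 30 mm high (top 82 mm above the bench), centred on the vertical turning axis. Origin on that axis, at the bench.
- dial_grip (a point): On the turning axis of the dial, 75 mm above the bench, at the height to grip the bar across its width. Its x points along the bar to the end with the white pointer. The dial turns both ways and stays where it is left.
- dial_pointer (a point): Point on the dial's pointer direction (the end of the grip bar with the white stripe and white end face), 45 mm from the turning axis, 43 mm above the bench; it turns with the dial.
- index_mark (a point): Red index mark on the black ring around the dial, 45 mm from the dial's turning axis, 43 mm above the bench; it differs from day to day, 0.45 to 1.5 rad anticlockwise (seen from above) from the pointer at the start, and does not move.
- toe_piece: Bystander: scratched silver ski binding toe piece, 95 x 75 x 42 mm, lying loose; origin at the centre of its underside.
- brake_a: Bystander: black plastic ski brake, 115 x 96 x 18 mm, lying loose; origin at its underside.
- brake_b: Bystander: a second black plastic ski brake, 115 x 96 x 18 mm, lying loose; origin at its underside.
- screwdriver: Bystander: yellow handled screwdriver, about 200 mm long, lying loose; origin at its underside, x along it to the tip.
- dial (a joint): Turn of the reading dial in rad, positive anticlockwise from above; free from -1.2 to 1.8.
Things that resemble listed ones, but are neither listed nor needed, are in the scene too. Several things look just like the canister: the one meant starts farthest to the robot's right.

How it is judged:
By the outcome, as a careful person would: the job done as asked, in the order asked, and still so for the second after the job is handed in, with the robot touching nothing.
It also fails if it takes over 54 s, if anything falls off the work surface, if the arm or the gripper's body presses on something with over 40 N, if the wrist force passes 120 N, or if a joint passes its speed limit or range.

## Robot

A 7-joint arm with a two-finger parallel gripper is mounted at the origin on the work surface. World frame = base frame: x ahead of the robot, y to its left, z up, the work surface at z = 0. Lengths are in m, angles in rad, forces in N, time in s.
With the tool pointing down it reaches from about 0.4 to 0.85 m from the base axis. Payload 10.4 kg.
Tool frame: the origin (TCP) lies at the very end of the fingers, on their centre line; the grasp point (between the pads) lies 19 mm behind it; z points along the fingers, y is the line along which they close (so a half turn about z gives the same grasp; the last joint's range is limited). The gripper opens to 87 mm and grips with 3 to 60 N. Pads are 19 mm wide; open, the fingers measure 117 mm over their backs; the gripper's body (75 mm by 190 mm) begins 51 mm behind the grasp point.
Start: joints at [1.284, 0.332, -0.065, 1.46, 0.022, 1.35, -0.088], TCP at [0.163, -0.603, 0.223] pointing down, gripper open.
Joint ranges: [-2.6, 2.6], [-0.5, 2.12], [-1.47, 1.34], [0.16, 2.42], [-1.27, 4.41], [0.06, 2.06], [-2.6, 2.6]. Speed limits (rad/s): [2.22, 2.22, 2.79, 2.79, 3.14, 3.14, 3.14].

## Interface

Orientations are given as a unit quaternion [x, y, z, w].
In Python, from bench import status, camera, order gives the robot as it stands.
- The arm moves only by the tool jog_arm, never from a script. Its argument "plan" is a list of rows, each a list of 7 numbers: the turn, a rotation vector about the tool's x, y, z in rad, then the shift along the tool's x, y, z in mm, then the opening, from -1 (shut) to 1 (fully open). A call has 1 to 12 rows; each row is the pose to reach, as a shift and turn from the pose commanded when the call began, along the tool's axes at that moment; what a row does not reach only later rows make up. A row lasts 1/10 s, in which the tool goes at most 50 mm and 8.59 degrees, less where a joint would pass 70% of its speed; a pose out of reach is approached as far as the arm can. A call with a gripper value outside its range is refused whole. The fingers move at their own pace and stop on an object; "squeeze" is the grip in N (left out, the last holds). Time passes only in rows, so rows that repeat a pose let the fingers close. It gives the time, the measured TCP pose, the force, the opening and the grip force at its end, in the units of the state.
- status.read_state(): the state, without advancing time (a new reading comes with each control period).
- camera(name): name is "side" or "top"; returns a dict with "image" (384x512x3 uint8, red, green, blue), "z_map" (384x512 float32, m along the optical axis (not along the pixel's ray), 0 where there is no reading), "fx", "fy", "cx", "cy" (pixels), "k1" (the pictures are not rectified: a ray, as slopes to the right and down, at radius r is drawn at 1 + k1 r^2 times it, then the intrinsics apply), "world_from_camera" (4x4, takes a point from camera to world coordinates). Camera axes: x right, y down, z forward; pixel columns grow to the right and rows downward; lengths in m; the calibration is good to about 2 mm. A picture is of the moment at which its call begins.
- order.close_job(): hands the job in; it is judged then, once.
The state is a dict: "time": time; "joint_positions": joint angles; "joint_vel": joint speeds; "joint_torque": joint torques, N m; "ee_pos": TCP position; "eef_rot": TCP orientation; "ft_force": force on the tool from outside, world axes, zero at the start; "torque": the same for the moment, N m; "width": finger opening in m; "grip_force": force on a finger pad.
Only numpy, scipy, OpenCV 4.12 (cv2) and the standard library are available. Lean on these libraries where they do the work, as an engineer would, in place of code of your own. Each camera call takes 0.05 s, during which the arm holds its last target. There are 200 camera calls.

## Working session

There is one attempt and no reset: what is moved stays moved. The work goes in short steps, Python scripts to look and compute and a tool call to move; the robot and the scene stay as the last step left them, time stands still between calls to the robot, and variables do not carry over. Pictures are saved under pics/ and viewed, at most 10 in all, crops included, and the job is handed in when it is done.

Besides the shell and the picture viewer there is one more tool, called after "Call:" in YAML: its name, and indented under it one key for each argument. jog_arm: Moves the arm, as the interface text tells. Its arguments: {"type":"object","properties":{"plan":{"type":"array"},"squeeze":{"type":"number"}},"required":["plan"]}

```bash
mkdir -p pics
python3 - <<'E'
from bench import status, camera
import cv2,numpy as np
s=status.read_state();print(s['time'],s['ee_pos'],s['eef_rot'],s['width'])
for n in('top','side'):
    c=camera(n);np.savez(n+'.npz',**c)
    cv2.imwrite(f'pics/{n}0.png',cv2.resize(c['image'][:,:,::-1],(800,600),interpolation=cv2.INTER_CUBIC))
    print(n,c['fx'],c['fy'],c['cx'],c['cy'],c['k1'],np.round(c['world_from_camera'],3).tolist())
E
```

```text
0.0 [ 0.16285742 -0.60300601  0.22176008] [ 9.91311616e-01  1.31532403e-01 -1.38703376e-04 -6.99011863e-04] 0.0871308554751198
top 486.6741338822765 486.6741338822765 254.72685010055991 187.42436956254608 -0.12375195130035335 [[0.021, -0.997, 0.075, 0.493], [-1.0, -0.021, 0.003, -0.005], [-0.001, -0.075, -0.997, 1.154], [0.0, 0.0, 0.0, 1.0]]
side 349.80771037513074 349.80771037513074 253.4539512596224 192.57089718503804 -0.03568865373470005 [[-0.97, -0.173, 0.173, 0.444], [-0.244, 0.664, -0.707, 0.488], [0.007, -0.727, -0.686, 0.569], [0.0, 0.0, 0.0, 1.0]]
```

View pics/top0.png

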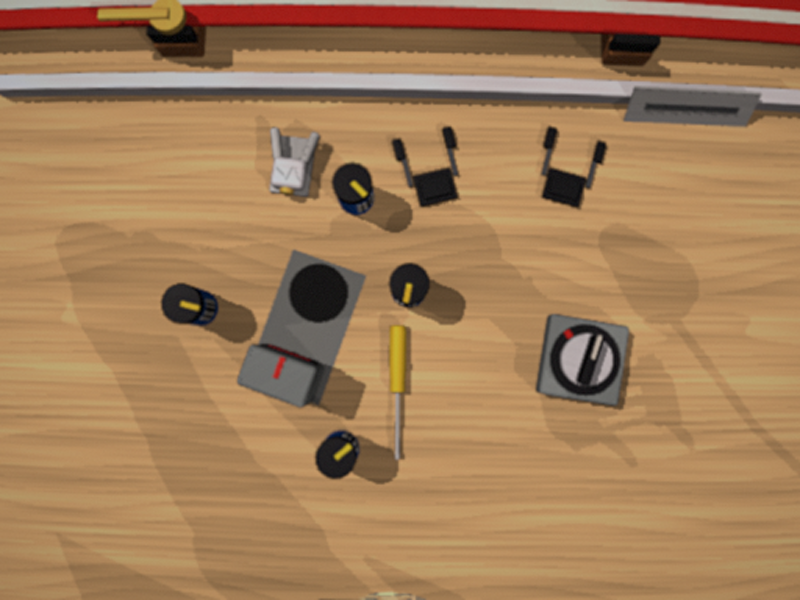

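View pics/side0.png

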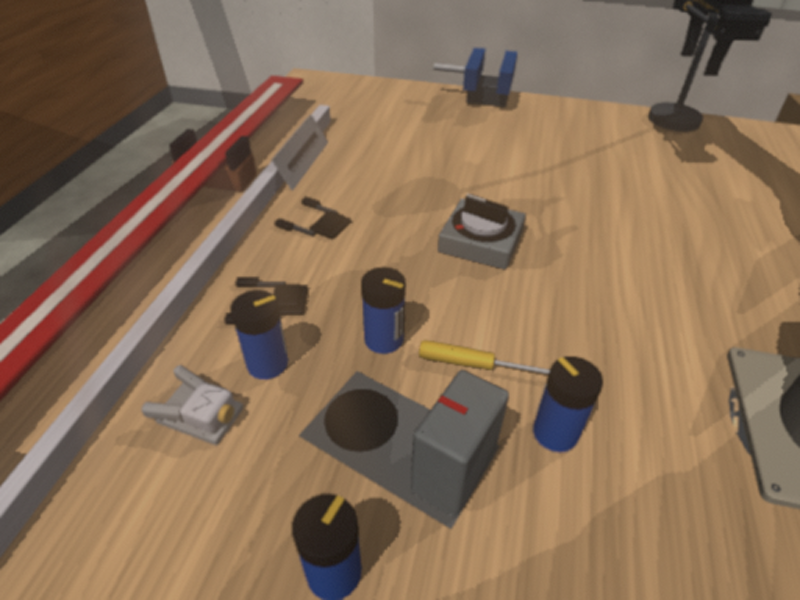

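The top view (800x600 scale, image right = robot's right) has four canisters with lids at (187,304), (353,183), (410,285) and (338,455). The one at (410,285) is farthest right, so it fits the description. The pad is at (318,293), the scanner block at (282,373), the dial at (586,359) and the index mark at (569,335). I'll measure these and confirm the canister with a crop.

```bash
cat > h.py <<'E'
import numpy as np,cv2
def ray(c,uv):
    K=np.array([[c['fx'],0,c['cx']],[0,c['fy'],c['cy']],[0,0,1]],float)
    n=cv2.undistortPoints(np.array(uv,float).reshape(-1,1,2),K,np.array([float(c['k1']),0,0,0]))[:,0]
    W=c['world_from_camera'];return W[:3,3],np.c_[n,np.ones(len(n))]@W[:3,:3].T
def plane(c,uv,z):
    o,d=ray(c,uv);return (o+d*((z-o[2])/d[:,2])[:,None])[:,:2]
def pix(mask,box): # box in 800x600 units x0,y0,x1,y1 -> native pixel coords in the mask
    x0,y0,x1,y1=[int(v*.64) for v in box]
    ys,xs=np.nonzero(mask[y0:y1,x0:x1]);return np.c_[xs+x0,ys+y0].astype(float)
def masks(im):
    h=cv2.cvtColor(im,cv2.COLOR_RGB2HSV).astype(int);H,S,V=h[...,0],h[...,1],h[...,2]
    return dict(yellow=(H>18)&(H<35)&(S>150)&(V>120),red=((H<6)|(H>174))&(S>150)&(V>80),
      dark=V<50,white=(S<60)&(V>190))
def axis(P):
    m=P.mean(0);u,s,v=np.linalg.svd(P-m,full_matrices=False);return m,v[0],s/np.sqrt(len(P))
def circ(P):
    A=np.c_[2*P,np.ones(len(P))];x=np.linalg.lstsq(A,(P**2).sum(1),rcond=None)[0]
    return x[:2],np.sqrt(x[2]+x[:2]@x[:2])
E
python3 - <<'E'
from h import *
c=dict(np.load('top.npz'));im=c['image'];M=masks(im);Z=c['z_map']
o,_=ray(c,[[0,0]])
yy,xx=np.mgrid[:384,:512];uv=np.c_[xx.ravel(),yy.ravel()]
_,d=ray(c,uv);P=(o+d*Z.reshape(-1,1)).reshape(384,512,3);np.save('P.npy',P)
def rep(n,p,z):
    q=plane(c,p,z);m,a,s=axis(q);h=P[p[:,1].astype(int),p[:,0].astype(int),2]
    print(n,len(p),m.round(4),'dir',np.degrees(np.arctan2(a[1],a[0])).round(1),'sd mm',(s*1e3).round(1),'zmed',np.median(h).round(3));return q
for nm,b in dict(A=(160,280,200,330),B=(335,160,375,205),C=(388,262,430,308),D=(312,430,362,480)).items():
    rep('stripe'+nm,pix(M['yellow'],b),.11)
    t=(P[...,2]>.100)&(P[...,2]<.120);p=pix(t,b);q=rep('lid'+nm,p,.11)
    hull=cv2.convexHull(q.astype(np.float32))[:,0];print('  circ',circ(hull.astype(float)))
p=pix(M['dark'],(280,255,355,330));q=rep('pad',p,.004);hull=cv2.convexHull(q.astype(np.float32))[:,0];print('  circ',circ(hull.astype(float)))
rep('redscan',pix(M['red'],(265,340,295,390)),.12)
t=(P[...,2]>.11)&(P[...,2]<.13);q=rep('block top',pix(t,(225,330,330,415)),.12)
r=cv2.minAreaRect((q*1000).astype(np.float32));print(r)
rep('index',pix(M['red'],(555,320,580,350)),.043)
rep('bartop',pix((P[...,2]>.072)&(P[...,2]<.092),(545,315,630,405)),.082)
rep('white',pix(M['white'],(585,330,610,365)),.082)
t=(P[...,2]>.03)&(P[...,2]<.06);q=rep('pod',pix(t,(530,305,640,415)),.045);print(cv2.minAreaRect((q*1000).astype(np.float32)))
def crop(x0,y0,x1,y1,s):
    return cv2.resize(im[y0:y1,x0:x1,::-1],(400,400),interpolation=cv2.INTER_CUBIC)
cv2.imwrite('pics/crop1.png',np.hstack([crop(237,158,287,208,8),crop(340,195,410,265,8)]))
E
```

```text
stripeA 44 [0.5489 0.288 ] dir -102.3 sd mm [7.8 2.2] zmed 0.111
lidA 534 [0.5515 0.3004] dir -176.8 sd mm [14.5 14.2] zmed 0.11
  circ (array([0.55146384, 0.30109181]), np.float64(0.02817256804426524))
stripeB 45 [0.7174 0.0565] dir -134.3 sd mm [8.  2.2] zmed 0.111
lidB 524 [0.7262 0.0661] dir -171.8 sd mm [14.9 13.7] zmed 0.11
  circ (array([0.72638181, 0.06746435]), np.float64(0.028539608474677132))
stripeC 47 [ 0.573  -0.0143] dir 168.5 sd mm [7.5 2.4] zmed 0.11
lidC 547 [ 0.5861 -0.016 ] dir -179.9 sd mm [14.4 14.1] zmed 0.11
  circ (array([ 0.58615004, -0.01609217]), np.float64(0.02820309511278663))
stripeD 49 [0.354  0.0692] dir 131.4 sd mm [7.8 2.4] zmed 0.111
lidD 557 [0.3455 0.0792] dir 173.9 sd mm [14.7 13.7] zmed 0.11
  circ (array([0.34561762, 0.07946136]), np.float64(0.02814121079413744))
pad 1067 [0.5785 0.12  ] dir -140.2 sd mm [22.1 21.8] zmed 0.004
  circ (array([0.57853741, 0.12016255]), np.float64(0.04353101290118551))
redscan 40 [0.4672 0.1582] dir 159.9 sd mm [8.3 1.9] zmed 0.121
block top 1290 [0.4552 0.161 ] dir -109.2 sd mm [28.2 17.2] zmed 0.119
((455.29745
[... 460 characters left out ...]
, in ray
    n=cv2.undistortPoints(np.array(uv,float).reshape(-1,1,2),K,np.array([float(c['k1']),0,0,0]))[:,0]
      ~~~~~~~~~~~~~~~~~~~^^^^^^^^^^^^^^^^^^^^^^^^^^^^^^^^^^^^^^^^^^^^^^^^^^^^^^^^^^^^^^^^^^^^^^^
cv2.error: OpenCV(4.12.0) /io/opencv/modules/calib3d/src/undistort.dispatch.cpp:347: error: (-215:Assertion failed) CV_IS_MAT(_src) && CV_IS_MAT(_dst) && (_src->rows == 1 || _src->cols == 1) && (_dst->rows == 1 || _dst->cols == 1) && _src->cols + _src->rows - 1 == _dst->rows + _dst->cols - 1 && (CV_MAT_TYPE(_src->type) == CV_32FC2 || CV_MAT_TYPE(_src->type) == CV_64FC2) && (CV_MAT_TYPE(_dst->type) == CV_32FC2 || CV_MAT_TYPE(_dst->type) == CV_64FC2) in function 'cvUndistortPointsInternal'
```

Run:
```python
from h import *
c=dict(np.load('top.npz'));im=c['image'];P=np.load('P.npy')
I=im.astype(float)
# weighted stripe axis on the 4x upsampled lid C
def stripe(cx,cy,box,z):
    x0,y0,x1,y1=box;s=6
    w=np.clip((I[...,0]+I[...,1])/2-I[...,2]-40,0,None)[y0:y1,x0:x1]
    ys,xs=np.mgrid[y0:y1,x0:x1];q=plane(c,np.c_[xs.ravel(),ys.ravel()],z);w=w.ravel()
    k=(np.hypot(*(q-[cx,cy]).T)<.026)&(w>0);q,w=q[k],w[k]
    m=(q*w[:,None]).sum(0)/w.sum();C=np.cov((q-m).T,aweights=w);e,v=np.linalg.eigh(C);a=v[:,1]
    return m,np.degrees(np.arctan2(a[1],a[0])),np.sqrt(e)*1e3,np.degrees(np.arctan2(m[1]-cy,m[0]-cx))
print(stripe(.5862,-.0161,(245,165,280,200),.11))
t=(P[...,2]>.036)&(P[...,2]<.045);q=plane(c,pix(t,(530,305,640,415)),.04);print('pod',cv2.minAreaRect((q*1000).astype(np.float32)))
def crop(im,x0,y0,s): return cv2.resize(im[y0:y0+s,x0:x0+s,::-1],(400,400),interpolation=cv2.INTER_CUBIC)
sd=np.load('side.npz')['image']
cv2.imwrite('pics/crop1.png',np.hstack([crop(im,237,158,50),crop(sd,210,165,66)]))
cv2.imwrite('pics/crop2.png',crop(im,340,195,70))
# bar long edges via bar top
q=plane(c,pix((P[...,2]>.072)&(P[...,2]<.092),(545,315,630,405)),.082);print('bar',cv2.minAreaRect((q*1000).astype(np.float32)))
```

```text
(array([ 0.57368382, -0.01426791]), np.float64(169.95448633120677), array([2.36385809, 7.29305527]), np.float64(171.67230192513753))
pod ((485.18695068359375, -276.7105712890625), (117.6769027709961, 118.09271240234375), 81.18981170654297)
bar ((485.935302734375, -276.5797119140625), (17.751358032226562, 70.93761444091797), 71.70809936523438)
```

View pics/crop1.png

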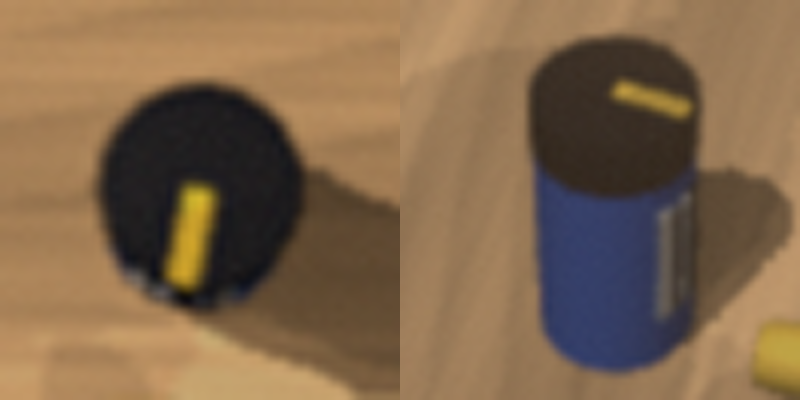

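View pics/crop2.png

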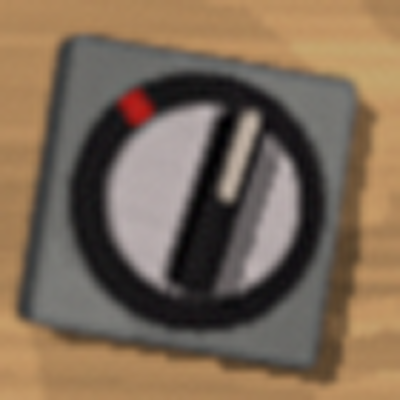

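The enlarged crop confirms that canister (410,285), the rightmost, has its stripe and patch facing the robot, at about 170°. Pad to scanner is about 161.6°. The dial pointer is at -18.4° and the index at 33.3°. Moving above the canister.

```bash
cat > go.py <<'E'
import sys,numpy as np
from scipy.spatial.transform import Rotation as R
from bench import status
# args: x y z, yaw of tool y in degrees -> jog numbers
x,y,z,a=map(float,sys.argv[1:5]);s=status.read_state();t=np.radians(a)
R0=R.from_quat(s['eef_rot']);Y=np.array([np.cos(t),np.sin(t),0]);Z=np.array([0,0,-1.]);T=R.from_matrix(np.c_[np.cross(Y,Z),Y,Z])
m=R0.as_matrix();print('t',s['time'],'pos',s['ee_pos'].round(4) if hasattr(s['ee_pos'],'round') else s['ee_pos'],'yawy',np.degrees(np.arctan2(m[1,1],m[0,1])).round(2),'tilt',np.degrees(np.arccos(-m[2,2])).round(2),'w',s['width'],'F',np.round(s['ft_force'],1))
print('rot',(R0.inv()*T).as_rotvec().round(4),'shift mm',(R0.inv().apply(np.array([x,y,z])-s['ee_pos'])*1e3).round(1))
E
python3 go.py .5862 -.0161 .17 -74.9
```

```text
t 0.1 pos [ 0.1629 -0.603   0.2218] yawy -74.88 tilt 0.07 w 0.08697477904005345 F [-0.3  0.6 -0.9]
rot [-0.0013  0.0001  0.0003] shift mm [ 561.7 -456.2   52.4]
```

Call:
jog_arm:
  plan:
    - [0, 0, 0, 562, -456, 50, 1]
    - [0, 0, 0, 562, -456, 50, 1]
    - [0, 0, 0, 562, -456, 50, 1]
    - [0, 0, 0, 562, -456, 50, 1]
    - [0, 0, 0, 562, -456, 50, 1]
    - [0, 0, 0, 562, -456, 50, 1]
    - [0, 0, 0, 562, -456, 50, 1]
    - [0, 0, 0, 562, -456, 50, 1]
    - [0, 0, 0, 562, -456, 50, 1]
    - [0, 0, 0, 562, -456, 50, 1]
    - [0, 0, 0, 562, -456, 50, 1]
    - [0, 0, 0, 562, -456, 50, 1]

```text
time: 1.3
ee_pos: [0.514, -0.1164, 0.181]
eef_rot: [0.991, 0.131, -0.0, 0.0]
ft_force: [0.7, -0.3, -0.3]
width: 0.087
grip_force: 0.0
```

```bash
python3 go.py .5862 -.0161 .17 -74.9
```

```text
t 1.3 pos [ 0.514  -0.1164  0.181 ] yawy -74.91 tilt 0.01 w 0.08695797259518909 F [ 0.7 -0.3 -0.3]
rot [ 0.0002  0.0001 -0.0002] shift mm [ 95.8 -78.1  11. ]
```

Call:
jog_arm:
  plan:
    - [0, 0, 0, 96, -78, 11, 1]
    - [0, 0, 0, 96, -78, 11, 1]
    - [0, 0, 0, 96, -78, 11, 1]
    - [0, 0, 0, 96, -78, 11, 1]
    - [0, 0, 0, 96, -78, 11, 1]

```text
time: 1.8
ee_pos: [0.5854, -0.0177, 0.1696]
eef_rot: [0.991, 0.132, -0.001, -0.0]
ft_force: [-0.2, -1.5, -0.5]
width: 0.0869
grip_force: 0.0
```

```bash
python3 go.py .5862 -.0161 .06 -74.9
```

```text
t 1.8 pos [ 0.5854 -0.0177  0.1696] yawy -74.84 tilt 0.07 w 0.0868757848609948 F [-0.2 -1.5 -0.5]
rot [-0.0004  0.0012  0.0011] shift mm [  1.3  -1.3 109.6]
```

Descend, then close.

Call:
jog_arm:
  plan:
    - [0, 0, 0, 0, 0, 30, 1]
    - [0, 0, 0, 0, 0, 60, 1]
    - [0, 0, 0, 0, 0, 90, 1]
    - [0, 0, 0, 0, 0, 110, 1]
    - [0, 0, 0, 0, 0, 110, 1]
    - [0, 0, 0, 0, 0, 110, 1]

```text
time: 2.4
ee_pos: [0.5856, -0.019, 0.0609]
eef_rot: [0.991, 0.131, -0.0, 0.0]
ft_force: [0.3, -0.1, 0.2]
width: 0.0869
grip_force: 0.0
```

Call:
jog_arm:
  plan:
    - [0, 0, 0, 0, 0, 0, 0.2]
    - [0, 0, 0, 0, 0, 0, 0.2]
    - [0, 0, 0, 0, 0, 0, 0.2]
    - [0, 0, 0, 0, 0, 0, 0.2]
    - [0, 0, 0, 0, 0, 0, 0.2]
    - [0, 0, 0, 0, 0, 0, 0.2]
    - [0, 0, 0, 0, 0, 0, 0.2]
    - [0, 0, 0, 0, 0, 0, 0.2]
  squeeze: 20

```text
time: 3.2
ee_pos: [0.5858, -0.0174, 0.0604]
eef_rot: [0.991, 0.132, 0.0, -0.0]
ft_force: [-1.6, 1.3, 2.8]
width: 0.0558
grip_force: 20.0
```

```bash
python3 go.py .5785 .1202 .06 -83.6
```

```text
t 3.2 pos [ 0.5858 -0.0174  0.0604] yawy -74.87 tilt 0.02 w 0.05577673799084505 F [-1.6  1.3  2.8]
rot [-1.000e-04 -3.000e-04  1.524e-01] shift mm [  28.9 -134.8    0.4]
```

Call:
jog_arm:
  plan:
    - [0, 0, 0, 0, 0, -20, 0.2]
    - [0, 0, 0, 0, 0, -50, 0.2]
    - [0, 0, 0.05, 7, -34, -50, 0.2]
    - [0, 0, 0.1, 15, -70, -50, 0.2]
    - [0, 0, 0.152, 22, -105, -50, 0.2]
    - [0, 0, 0.152, 29, -135, -50, 0.2]
    - [0, 0, 0.152, 29, -135, -50, 0.2]
    - [0, 0, 0.152, 29, -135, -50, 0.2]
    - [0, 0, 0.152, 29, -135, -50, 0.2]
  squeeze: 30

```text
time: 4.1
ee_pos: [0.5786, 0.1185, 0.1097]
eef_rot: [0.998, 0.055, -0.0, 0.001]
ft_force: [0.1, -0.2, -2.6]
width: 0.0557
grip_force: 30.0
```

```bash
python3 go.py .5785 .1202 .0645 -83.6
python3 - <<'E'
from h import *
from bench import camera
for n in('side','top'):
    c=camera(n);np.savez(n+'1.npz',**c)
im=np.load('side1.npz')['image'];cv2.imwrite('pics/s1.png',cv2.resize(im[120:340,130:400,::-1],(736,600),interpolation=cv2.INTER_CUBIC))
E
```

```text
t 4.1 pos [0.5786 0.1185 0.1097] yawy -83.68 tilt 0.08 w 0.05567161880000308 F [ 0.1 -0.2 -2.6]
rot [ 0.001   0.0008 -0.0015] shift mm [ 0.2 -1.8 45.2]
```

View pics/s1.png

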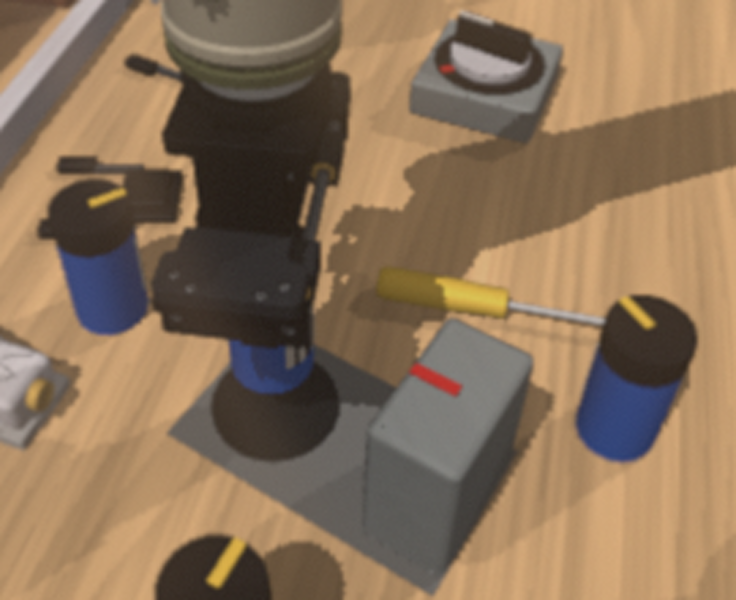

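The canister hangs upright above the pad (pad at about (275,410) in the crop) with its patch towards the scanner block. Lowering it.

Call:
jog_arm:
  plan:
    - [0, 0, 0, 0, -2, 15, 0.2]
    - [0, 0, 0, 0, -2, 30, 0.2]
    - [0, 0, 0, 0, -2, 38, 0.2]
    - [0, 0, 0, 0, -2, 41, 0.2]
    - [0, 0, 0, 0, -2, 43, 0.2]
    - [0, 0, 0, 0, -2, 44, 0.2]
    - [0, 0, 0, 0, -2, 44.5, 0.2]
    - [0, 0, 0, 0, -2, 44.5, 0.2]
    - [0, 0, 0, 0, -2, 44.5, 0.2]

```text
time: 5.1
ee_pos: [0.5785, 0.1221, 0.066]
eef_rot: [0.998, 0.056, 0.0, 0.0]
ft_force: [-0.2, 0.5, -2.0]
width: 0.0556
grip_force: 30.0
```

```bash
python3 go.py .5785 .1202 .0645 -83.6
```

```text
t 5.1 pos [0.5785 0.1221 0.066 ] yawy -83.6 tilt 0.03 w 0.055638545847802076 F [-0.2  0.5 -2. ]
rot [ 0.0001 -0.0005  0.0001] shift mm [-0.2  1.9  1.5]
```

Run:
```python
from bench import camera,status
import numpy as np
P=[]
for i in range(6):
    camera('top');s=status.read_state();P.append(s['ee_pos'])
print(np.round(P,4),np.mean(P,0),s['ft_force'],s['time'])
```

```text
[[0.5784 0.1221 0.0659]
 [0.5784 0.1221 0.0659]
 [0.5784 0.1221 0.0658]
 [0.5784 0.1221 0.0658]
 [0.5784 0.1221 0.0658]
 [0.5783 0.1221 0.0657]] [0.57838313 0.12210668 0.06583017] [-0.54310353 -0.4417425  -3.10974603] 5.4
```

Call:
jog_arm:
  plan:
    - [0, 0, 0, 0, 2, 0, 0.2]
    - [0, 0, 0, 0, 2, 0, 0.2]
    - [0, 0, 0, 0, 2, 0.7, 0.2]
    - [0, 0, 0, 0, 2, 1.2, 0.2]
    - [0, 0, 0, 0, 2, 1.5, 0.2]
    - [0, 0, 0, 0, 2, 1.5, 0.2]
    - [0, 0, 0, 0, 2, 1.5, 0.2]

```text
time: 6.1
ee_pos: [0.5786, 0.1201, 0.0644]
eef_rot: [0.998, 0.056, 0.0, 0.0]
ft_force: [-1.1, -0.3, 2.4]
width: 0.0555
grip_force: 30.0
```

```bash
python3 go.py .5785 .1202 .0645 -83.6
```

```text
t 6.1 pos [0.5786 0.1201 0.0644] yawy -83.59 tilt 0.01 w 0.055518147176630915 F [-1.1 -0.3  2.4]
rot [ 0.0001 -0.0001  0.0001] shift mm [-0.1 -0.1 -0.1]
```

Contact felt. Releasing and rising clear, then looking.

Call:
jog_arm:
  plan:
    - [0, 0, 0, 0, 0, 0, 0.5]
    - [0, 0, 0, 0, 0, 0, 0.8]
    - [0, 0, 0, 0, 0, 0, 1]
    - [0, 0, 0, 0, 0, 0, 1]
    - [0, 0, 0, 0, 0, 0, 1]
    - [0, 0, 0, 0, 0, -20, 1]
    - [0, 0, 0, 0, 0, -50, 1]
    - [0, 0, 0, 0, 0, -90, 1]
    - [0, 0, 0, 0, 0, -120, 1]
    - [0, 0, 0, 0, 0, -120, 1]

```text
time: 7.1
ee_pos: [0.5806, 0.121, 0.1889]
eef_rot: [0.998, 0.056, 0.004, -0.0]
ft_force: [-0.1, 0.4, 0.6]
width: 0.0874
grip_force: 0.0
```

```bash
python3 go.py .486 -.2767 .185 -108.4
```

```text
t 7.1 pos [0.5806 0.121  0.1889] yawy -83.59 tilt 0.42 w 0.0874187404696852 F [-0.1  0.4  0.6]
rot [-0.0019 -0.0071  0.433 ] shift mm [-138.5  384.7    2.8]
```

Call:
jog_arm:
  plan:
    - [0, 0, 0.433, -138, 385, 0, 1]
    - [0, 0, 0.433, -138, 385, 0, 1]
    - [0, 0, 0.433, -138, 385, 0, 1]
    - [0, 0, 0.433, -138, 385, 0, 1]
    - [0, 0, 0.433, -138, 385, 0, 1]
    - [0, 0, 0.433, -138, 385, 0, 1]
    - [0, 0, 0.433, -138, 385, 0, 1]
    - [0, 0, 0.433, -138, 385, 0, 1]
    - [0, 0, 0.433, -138, 385, 0, 1]
    - [0, 0, 0.433, -138, 385, 0, 1]
    - [0, 0, 0.433, -138, 385, 0, 1]
    - [0, 0, 0.433, -138, 385, 0, 1]

```text
time: 8.3
ee_pos: [0.4852, -0.2757, 0.1841]
eef_rot: [0.987, -0.158, 0.0, -0.0]
ft_force: [0.2, 0.7, 0.1]
width: 0.0874
grip_force: 0.0
```

```bash
cat > chk.py <<'E'
from h import *
from bench import camera
import sys
c=camera('top');np.savez('top2.npz',**c);im=c['image'];I=im.astype(float);Z=c['z_map']
yy,xx=np.mgrid[:384,:512];uv=np.c_[xx.ravel(),yy.ravel()];o,d=ray(c,uv);P=(o+d*Z.reshape(-1,1))
q=plane(c,uv,.114)
k=(np.hypot(*(q-[.5785,.1202]).T)<.045)&(abs(P[:,2]-.114)<.01)
hull=cv2.convexHull(q[k].astype(np.float32))[:,0].astype(float);m,r=circ(hull);print('lid',m,r,'mean',q[k].mean(0),'z',np.median(P[k,2]))
w=np.clip((I[...,0]+I[...,1])/2-I[...,2]-40,0,None).ravel();k=(np.hypot(*(q-m).T)<.026)&(w>0)
a=(q[k]*w[k,None]).sum(0)/w[k].sum();e,v=np.linalg.eigh(np.cov((q[k]-a).T,aweights=w[k]));v=v[:,1]
print('stripe axis',np.degrees(np.arctan2(v[1],v[0])),'radial',np.degrees(np.arctan2(*(a-m)[::-1])))
s=camera('side')
cr=lambda im,x0,y0,s:cv2.resize(im[y0:y0+s,x0:x0+s,::-1],(400,400),interpolation=cv2.INTER_CUBIC)
cv2.imwrite(f'pics/{sys.argv[1]}.png',np.hstack([cr(im,150,150,110),cr(s['image'],180,170,160)] if len(sys.argv)<3 else [cr(im,340,195,70),cr(s['image'],180,100,230)]))
E
python3 go.py .486 -.2767 .185 -108.4;python3 chk.py placed
```

```text
t 8.3 pos [ 0.4852 -0.2757  0.1841] yawy -108.22 tilt 0.03 w 0.08738739189208435 F [0.2 0.7 0.1]
rot [-0.0006  0.      0.0031] shift mm [ 1.1  0.7 -0.9]
lid [0.57902433 0.12049922] 0.028296034926509672 mean [0.5790651  0.12025571] z 0.11452378836223953
stripe axis 161.84962294276082 radial 161.78226131538264
```

View pics/placed.png

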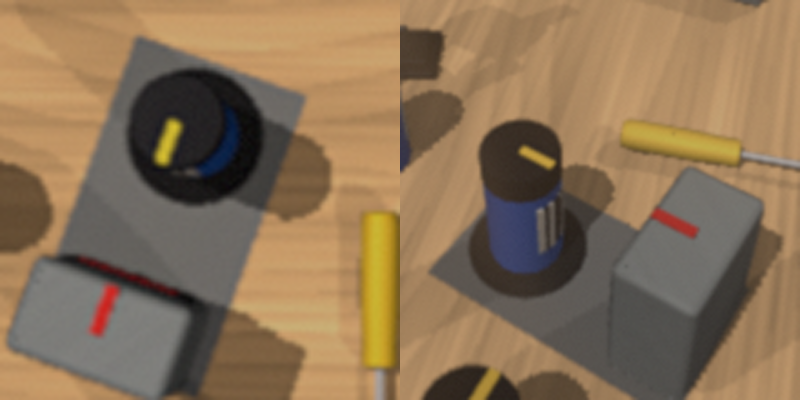

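The canister stands upright within about 1 mm of the pad centre, with its stripe at 161.8° against 161.6° wanted. In the placed view its lid is at (180,122) and the patch faces the block. Next, the dial.

Call:
jog_arm:
  plan:
    - [0, 0, 0.003, 1, 1, 40, 1]
    - [0, 0, 0.003, 1, 1, 80, 1]
    - [0, 0, 0.003, 1, 1, 110, 1]
    - [0, 0, 0.003, 1, 1, 122, 1]
    - [0, 0, 0.003, 1, 1, 126, 1]
    - [0, 0, 0.003, 1, 1, 126, 1]
    - [0, 0, 0.003, 1, 1, 126, 1]

```text
time: 9.1
ee_pos: [0.486, -0.2795, 0.0599]
eef_rot: [0.987, -0.161, 0.001, 0.0]
ft_force: [-0.1, 0.8, -0.1]
width: 0.0873
grip_force: 0.0
```

```bash
python3 go.py .4857 -.2767 .058 -108.4
```

```text
t 9.1 pos [ 0.486  -0.2795  0.0599] yawy -108.57 tilt 0.15 w 0.0872701518360163 F [-0.1  0.8 -0.1]
rot [ 0.0006 -0.0025 -0.0029] shift mm [-1.2 -2.6  1.9]
```

Call:
jog_arm:
  plan:
    - [0, 0, 0, 0, 0, 0, 1]
    - [0, 0, 0, 0, 0, 0, 1]
    - [0, 0, 0, 0, 0, 0, 1]
    - [0, 0, 0, 0, 0, 0, 1]

```text
time: 9.5
ee_pos: [0.4851, -0.2792, 0.0585]
eef_rot: [0.987, -0.161, 0.0, 0.0]
ft_force: [-0.2, -1.1, 0.0]
width: 0.0868
grip_force: 0.0
```

```bash
python3 go.py .4857 -.2767 .058 -108.4
```

```text
t 9.5 pos [ 0.4851 -0.2792  0.0585] yawy -108.58 tilt 0.03 w 0.08677134663442942 F [-0.2 -1.1  0. ]
rot [ 0.0002 -0.0004 -0.0031] shift mm [-0.2 -2.6  0.4]
```

Call:
jog_arm:
  plan:
    - [0, 0, -0.003, 0, -2.6, 0, 0.5]
    - [0, 0, -0.003, 0, -2.6, 0, 0]
    - [0, 0, -0.003, 0, -2.6, 0, -0.4]
    - [0, 0, -0.003, 0, -2.6, 0, -0.75]
    - [0, 0, -0.003, 0, -2.6, 0, -0.75]
    - [0, 0, -0.003, 0, -2.6, 0, -0.75]
    - [0, 0, -0.003, 0, -2.6, 0, -0.75]
    - [0, 0, -0.003, 0, -2.6, 0, -0.75]
    - [0, 0, -0.003, 0, -2.6, 0, -0.75]
    - [0, 0, -0.003, 0, -2.6, 0, -0.75]
  squeeze: 15

```text
time: 10.5
ee_pos: [0.4854, -0.2776, 0.0582]
eef_rot: [0.987, -0.16, -0.0, 0.001]
ft_force: [-1.4, -8.2, -0.7]
width: 0.016
grip_force: 7.0
```

```bash
python3 go.py .4857 -.2767 .058 -56.7
```

```text
t 10.5 pos [ 0.4854 -0.2776  0.0582] yawy -108.42 tilt 0.08 w 0.016006322185386952 F [-1.4 -8.2 -0.7]
rot [ 1.400e-03  5.000e-04 -9.026e-01] shift mm [-0.  -0.9  0.2]
```

Call:
jog_arm:
  plan:
    - [0, 0, 0, 0, 0.8, 0, -1]
    - [0, 0, 0, 0, 0.8, 0, -1]
    - [0, 0, -0.1, 0, 0.8, 0, -1]
    - [0, 0, -0.2, 0, 0.8, 0, -1]
    - [0, 0, -0.3, 0, 0.8, 0, -1]
    - [0, 0, -0.4, 0, 0.8, 0, -1]
    - [0, 0, -0.5, 0, 0.8, 0, -1]
    - [0, 0, -0.6, 0, 0.8, 0, -1]
    - [0, 0, -0.7, 0, 0.8, 0, -1]
    - [0, 0, -0.8, 0, 0.8, 0, -1]
    - [0, 0, -0.87, 0, 0.8, 0, -1]
    - [0, 0, -0.903, 0, 0.8, 0, -1]
  squeeze: 20

```text
time: 11.7
ee_pos: [0.4854, -0.2776, 0.0582]
eef_rot: [0.958, 0.288, -0.0, 0.0]
ft_force: [-0.5, -1.8, 0.3]
width: 0.0158
grip_force: 20.0
```

Call:
jog_arm:
  plan:
    - [0, 0, 0, 0, 0, 0, -1]
    - [0, 0, 0, 0, 0, 0, -1]
    - [0, 0, 0, 0, 0, 0, -1]

```text
time: 12.0
ee_pos: [0.4854, -0.2776, 0.0582]
eef_rot: [0.958, 0.286, -0.0, 0.0]
ft_force: [-1.2, -1.5, 0.3]
width: 0.0159
grip_force: 20.0
```

```bash
python3 go.py .4857 -.2767 .058 -56.7
```

```text
t 12.0 pos [ 0.4854 -0.2776  0.0582] yawy -56.72 tilt 0.02 w 0.015924759809264447 F [-1.2 -1.5  0.3]
rot [ 0.0001  0.0003 -0.0003] shift mm [ 0.7 -0.6  0.2]
```

Call:
jog_arm:
  plan:
    - [0, 0, 0, 0, 0, 0, 0]
    - [0, 0, 0, 0, 0, 0, 0.5]
    - [0, 0, 0, 0, 0, 0, 0.8]
    - [0, 0, 0, 0, 0, 0, 0.8]
    - [0, 0, 0, 0, 0, -30, 0.8]
    - [0, 0, 0, 0, 0, -75, 0.8]
    - [0, 0, 0, 0, 0, -120, 0.8]
    - [0, 0, 0, -60, 40, -130, 0.8]
    - [0, 0, 0, -100, 70, -130, 0.8]
    - [0, 0, 0, -140, 95, -130, 0.8]
    - [0, 0, 0, -177, 123, -130, 0.8]
    - [0, 0, 0, -177, 123, -130, 0.8]

```text
time: 13.2
ee_pos: [0.401, -0.4829, 0.1877]
eef_rot: [0.959, 0.283, -0.001, 0.001]
ft_force: [-0.4, -0.1, -0.6]
width: 0.0783
grip_force: 0.0
```

```bash
python3 chk.py dial d
python3 - <<'E'
from h import *
c=dict(np.load('top2.npz'));Z=c['z_map'];M=masks(c['image'])
yy,xx=np.mgrid[:384,:512];uv=np.c_[xx.ravel(),yy.ravel()];o,d=ray(c,uv);P=(o+d*Z.reshape(-1,1)).reshape(384,512,3)
q=plane(c,pix((P[...,2]>.072)&(P[...,2]<.092),(545,315,630,405)),.082)
m,a,s=axis(q);print(m,np.degrees(np.arctan2(a[1],a[0])),s,cv2.minAreaRect((q*1000).astype(np.float32)))
i=plane(c,pix(M['red'],(555,320,582,350)),.043);print(len(i),i.mean(0),np.degrees(np.arctan2(*(i.mean(0)-[.4857,-.2769])[::-1])))
E
```

```text
lid [0.5790694  0.12050347] 0.028274018885754676 mean [0.57919816 0.12033285] z 0.11444370972180395
stripe axis 161.83016174544412 radial 161.88450872067864
[ 0.48527001 -0.27645995] -144.32059726794193 [0.02061797 0.00506788] ((485.1882019042969, -276.0691223144531), (72.0819091796875, 18.50545310974121), 35.538185119628906)
26 [ 0.52271365 -0.25226051] 33.65117321736836
```

View pics/dial.png

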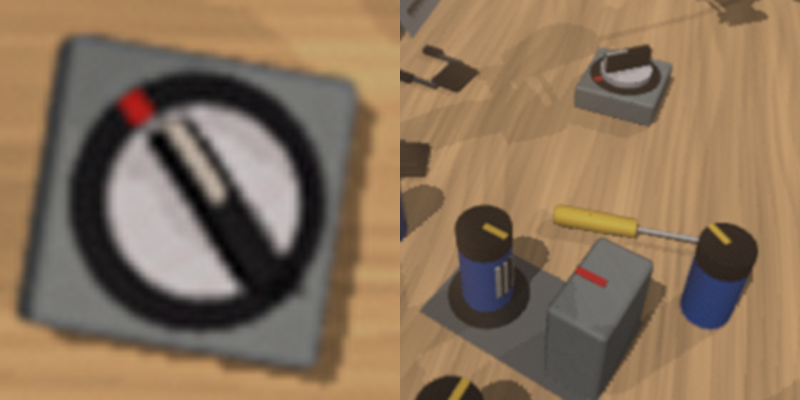

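Run:
```python
from h import *
for f in('top.npz','top2.npz'):
    c=dict(np.load(f));I=c['image'].astype(float)
    x0,y0,x1,y1=345,200,405,262
    ys,xs=np.mgrid[y0:y1,x0:x1];uv=np.c_[xs.ravel(),ys.ravel()].astype(float)
    sub=I[y0:y1,x0:x1].reshape(-1,3)
    # pointer stripe is cream: warm (R-B) and bright, connected blob
    m=((sub[:,0]-sub[:,2]>12)&(sub[:,0]>130)).reshape(ys.shape).astype(np.uint8)
    q=plane(c,uv,.082);inside=(np.hypot(*(plane(c,uv,.052)-[.4857,-.2768]).T)<.040).reshape(ys.shape)
    n,l,st,ce=cv2.connectedComponentsWithStats(m*inside.astype(np.uint8))
    k=1+np.argmax(st[1:,4]);p=q[(l==k).ravel()];w=np.clip(sub[(l==k).ravel(),0]-100,1,None)
    mm=(p*w[:,None]).sum(0)/w.sum();e,v=np.linalg.eigh(np.cov((p-mm).T,aweights=w));v=v[:,1]*np.sign(v[0,1])
    print(f,len(p),'stripe mean',mm,'axis',np.degrees(np.arctan2(v[1],v[0])),np.sqrt(e)*1e3,'radial',np.degrees(np.arctan2(*(mm-[.4853,-.2770])[::-1])))
    g=cv2.cvtColor(c['image'],cv2.COLOR_RGB2GRAY)
    d=(g<55);P=uv[(d[y0:y1,x0:x1]).ravel()];Q=plane(c,P,.043);Q=Q[np.hypot(*(Q-[.4857,-.2768]).T)<.06]
    h=cv2.convexHull(Q.astype(np.float32))[:,0].astype(float);print(' ring',circ(h))
    R=c['image'][y0:y1,x0:x1].reshape(-1,3).astype(float);w=np.clip(R[:,0]-1.8*np.maximum(R[:,1],R[:,2])-20,0,None)
    qq=plane(c,uv,.043);kk=np.hypot(*(qq-[.523,-.2523]).T)<.012;i=(qq[kk]*w[kk,None]).sum(0)/w[kk].sum();print(' index',i)
```

```text
top.npz 40 stripe mean [ 0.50402097 -0.28439567] axis -17.668723392176467 [1.53655525 9.54347751] radial -21.556372228144834
 ring (array([ 0.48499447, -0.27768266]), np.float64(0.05122743656826408))
 index [ 0.52265203 -0.25235755]
top2.npz 43 stripe mean [ 0.50171087 -0.26730948] axis 34.57009594548358 [1.57976499 9.8344337 ] radial 30.561606201220677
 ring (array([ 0.48506486, -0.27789848]), np.float64(0.05119805993316229))
 index [ 0.52266836 -0.2523469 ]
```

The dial pointer measures about 34° and the index mark about 34.2° (top crop: pointer end at (172,125), mark at (136,106)), so they line up within measuring error. The canister is still upright and square, and the gripper is clear of everything.

```bash
python3 -c "
from bench import order
print(order.close_job())"
```

```text
the job is handed in; nothing more can be done
None
```

The job is handed in: the canister stands upright within about 1 mm of the pad centre, barcode square to the scanner window within about 0.3°, and the dial pointer is on the red mark within about 1° as measured from the camera; the hand-in gave no verdict.

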